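# Pack the washed mini-chopper blades back into their case and put the safety cover on

## Robot

A 7-joint arm with a two-finger parallel gripper is mounted at the origin on the work surface; the furniture and walls round the work are solid. World frame = base frame: x ahead of the robot, y to its left, z up, the work surface at z = 0. Lengths are in m, angles in rad, forces in N, time in s.
With the tool pointing down it reaches from about 0.425 to 0.8 m from the base axis. Payload 8.3 kg.
Tool frame: the origin (TCP) lies at the very end of the fingers, on their centre line; the grasp point (between the pads) lies behind it (robot.pinch_z is the z of the grasp point in the tool frame, in m); z points along the fingers, y is the line along which they close (so a half turn about z gives the same grasp; the last joint's range is limited). The gripper opens to 85 mm and grips with 20 to 120 N. Pads are 22 mm wide; open, the fingers measure 114 mm over their backs; the gripper's body (76 mm by 85 mm) begins 54 mm behind the grasp point. The pads swing forward as they close: fully open they stand 13 mm farther back than shut.
Start: joints at [1.249, 0.383, 0.016, 1.37, -0.006, 1.388, -0.046], TCP at [0.16, -0.604, 0.231] pointing down, gripper open.
Joint ranges: [-2.95, 2.95], [-0.25, 2.06], [-1.52, 1.56], [0.18, 2.33], [-1.44, 4.58], [0.02, 2.06], [-3.01, 3.01]. Speed limits (rad/s): [2.39, 2.39, 3.01, 3.01, 3.14, 3.14, 3.14].

## Interface

Orientations are given as a 3x3 rotation matrix whose columns are the frame's x, y, z axes.
In Python, from rig import robot gives the robot as it stands. The module is installed in compiled form; this text tells all that it offers.
- The arm moves only by the tool move_arm, never from a script. Its argument "deltas" is a list of rows, each a list of 3 entries, a list of its own where there are three numbers: the turn, a rotation vector about the world's x, y, z in degrees, then the shift along the world's x, y, z in mm, then the opening, from -1 (shut) to 1 (fully open). A call has exactly 10 rows; each row shifts and turns the commanded pose from where the row before left it; what a row does not reach is not made up. A row lasts 1/12 s, in which the tool goes at most 41.7 mm and 7.16 degrees, less where a joint would pass 70% of its speed; a pose out of reach is approached as far as the arm can. A call with a gripper value outside its range is refused whole. The fingers move at their own pace and stop on an object; "squeeze" is the grip in N (left out, the last holds). Time passes only in rows, so rows that do not move let the fingers close, or fill a call up. It gives the time, the measured TCP pose, the force, the opening and the grip force at its end, in the units of the state.
- robot.get_state(): the state, without advancing time (a new reading comes with each control period).
- robot.read_camera(name): name is "scene" or "top"; returns the picture (384x512x3 uint8, red, green, blue); there is no depth.
- robot.camera_info(name): a dict with "fov_y" (degrees; the focal length in pixels is half the picture's height over the tangent of half this angle, whatever the lens; pixels are square), "cx", "cy" (the principal point, pixels), "extrinsics" (4x4, takes a point from camera to world coordinates). Camera axes: x right, y down, z forward; pixel columns grow to the right and rows downward; lengths in m; the calibration is good to about 2 mm. A picture is of the moment at which its call begins. camera_info takes no time and is no camera call.
- robot.finish_job(): hands the job in; it is judged then, once.
Trained networks look in the newest picture that a camera, given by its name, has taken for a name from the list of things; names that differ only in an ending like _2 or _b are one class to them, and where a whole thing is asked for, a point or a joint stands for the part that bears it (a point fixed in the world has none). Each returns a list of dicts, best first, with "confidence" (0 to 1); they miss things now and then, are a little off and sometimes report something else, mostly with a low value. They report only what shows in the picture. A call takes as long as a camera call.
- robot.regions_of(camera, label): "region" (384x512 bool, what is visible of it) and "extent" ([left, top, right, bottom] in pixels, round what is visible of it).
The state is a dict: "t": time; "joints": joint angles; "joint_vel": joint speeds; "joint_efforts": joint torques, N m; "tcp_pos": TCP position; "eef_rot": TCP orientation; "ft_force": force on the tool from outside, world axes, zero at the start; "wrist_torque": the same for the moment, N m; "grip_width": finger opening in m; "grip_force": force on a finger pad.
Only numpy, scipy, OpenCV 4.12 (cv2) and the standard library are available. Lean on these libraries where they do the work, as an engineer would, in place of code of your own. Each camera call takes 0.05 s, during which the arm holds its last target. There are 200 camera calls.

## Task

The mini-chopper's parts have been washed and are draining on the chopping board: put the dicing grid and the S-blade fully home in the nests of the blade case that match their shapes, then seat the clear safety cover over the case's two pins so that it lies flat on both posts. Leave the whipping disc in its nest, and leave the soap pump and the cream tube where they stand.

Things in the scene. Friction and masses are not known exactly. Their poses are not given: they have to be found in the camera images.
- blade_case: Fixed grey tray, 230 (x) x 104 (y) mm, deck 20 mm above the worktop, with three nests 12 mm deep along its x: round at x = -60 mm (taken by the disc), square with a cut corner at +6, cross-shaped at +65. At x = -103 and +103 mm, y = 0, stand posts 20 mm in diameter, flat shoulder at 44 mm, each with an 8 mm steel pin up to 57 mm, round-nosed. Origin: centre of its underside.
- grid_nest (a point): Centre of the square nest's floor, 8 mm above the worktop; axes as the case's. 54 x 54 mm, edges along x and y, the corner towards +x +y cut off at 45 degrees; the grid goes in only with its own cut corner there, 2 mm clear all round. 3 mm lead-in chamfer at the mouth.
- s_blade_nest (a point): Centre of the cross-shaped nest's floor, 8 mm above the worktop; axes as the case's. A slot 88 mm long (y) and 26 mm wide (x) for the wings, with a 36 x 36 mm square in the middle for the hub. 3 mm lead-in chamfer at the mouth.
- cover_seat (a point): Point midway between the posts at the height of their shoulders, 44 mm above the worktop: where the cover's origin belongs; axes as the case's.
- dicing_grid: Dicing grid: white frame with an orange line and a steel lattice, 50 x 50 x 32 mm high, its corner towards +x +y cut off by 13 mm at 45 degrees. Lies on the board, lattice up. Origin: centre of the underside of the 50 x 50 square. Grip it across its parallel sides (50 mm). About 70 g. When home its top is 20 mm above the deck.
- s_blade: S-blade: orange hub 32 mm high, two steel wings along its y (84 mm tip to tip, 20 mm wide, 4 to 8 mm above its underside). The hub's foot is round, 28 mm in diameter, 12 mm high; above it the hub is 22 x 22 mm with flats square to its x and y. Stands on the board, hub up. Origin: centre of its underside. Half a turn about z makes no difference. About 80 g.
- whipping_disc: Whipping disc: white perforated disc, 56 mm in diameter, with an orange hub, 32 mm high; it lies home in the round nest. Origin: centre of its underside.
- cover: Safety cover: clear plate, grey edge, 230 (x) x 104 (y) mm, 5 mm thick (edge 7), 12 mm holes at x = -103 and +103 mm, y = 0. An orange bar grip stands on its middle, 70 mm long (x), 12 mm wide (y), its top 29 mm above the underside. Lies flat on the worktop, grip up. Origin: centre of its underside. Half a turn about z makes no difference. About 150 g.
- board: Grey chopping board, 170 (its x) x 260 (y) mm, 14 mm thick, fixed to the worktop; the grid and the S-blade stand on it. Origin: centre of its underside.
- soap_pump: Small blue pump bottle, 160 mm high, a bystander at the back right. Origin: centre of its underside.
- cream_tube: White cream tube standing on its teal cap, 140 mm high, a bystander at the back right. Origin: centre of its underside.

How it is judged:
By the outcome, as a careful person would: the job done as asked, in the order asked, and still so for the second after the job is handed in, with the robot touching nothing.
It also fails if it takes over 67 s, if anything falls off the work surface, if the arm or the gripper's body presses on something with over 40 N, if the wrist force passes 120 N, or if a joint passes its speed limit or range.

## Working session

There is one attempt and no reset: what is moved stays moved. The work goes in short steps, Python scripts to look and compute and a tool call to move; the robot and the scene stay as the last step left them, time stands still between calls to the robot, and variables do not carry over. Pictures are saved under pics/ and viewed, at most 10 in all, crops included, and the job is handed in when it is done.

Besides the shell and the picture viewer there is one more tool, called after "Call:" by a JSON object that holds its "fn" and its "kwargs", one argument or row to a line. move_arm: Moves the arm, as the interface text tells. Its arguments: {"type":"object","properties":{"deltas":{"type":"array","items":{"type":"array"}},"squeeze":{"type":"number"}},"required":["deltas"]}

```bash
mkdir -p pics; cat > h.py <<'E'
import numpy as np, cv2
from rig import robot
def save(cam,name):
    im=robot.read_camera(cam); cv2.imwrite(f'pics/{name}.png',im[:,:,::-1]); return im
def cam(c):
    i=robot.camera_info(c); f=192/np.tan(np.radians(i['fov_y'])/2); return f,i['cx'],i['cy'],np.array(i['extrinsics'])
def ray(c,uv,z):
    f,cx,cy,E=cam(c); uv=np.atleast_2d(uv).astype(float)
    d=np.c_[(uv[:,0]-cx)/f,(uv[:,1]-cy)/f,np.ones(len(uv))]@E[:3,:3].T
    o=E[:3,3]; return o+d*((z-o[2])/d[:,2])[:,None]
def proj(c,P):
    f,cx,cy,E=cam(c); p=(np.atleast_2d(P)-E[:3,3])@E[:3,:3]
    return np.c_[p[:,0]/p[:,2]*f+cx,p[:,1]/p[:,2]*f+cy]
E
python3 - <<'E'
from h import *
a=save('top','t0'); 
L=['blade_case','dicing_grid','s_blade','whipping_disc','cover','board','soap_pump','cream_tube']
def show(c):
    for l in L:
        for r in robot.regions_of(c,l)[:2]:
            m=r['region'].astype(np.uint8); cs=cv2.findContours(m,0,2)[0]; k=max(cs,key=cv2.contourArea); q=cv2.minAreaRect(k)
            print(c,l,round(r['confidence'],2),r['extent'],m.sum(),np.round(q[0],1),np.round(q[1],1),round(q[2],1))
show('top'); b=save('scene','s0'); show('scene')
for c in('top','scene'): print(robot.camera_info(c))
s=robot.get_state();print(s['t'],s['eef_rot'],robot.pinch_z,s['tcp_pos'],s['grip_width'])
E
```

```text
top blade_case 0.56 [331.6, 174.4, 382.9, 269.5] 3394 [356.9 219.5] [42.8 91.6] 4.7
top blade_case 0.18 [350.9, 104.8, 380.3, 134.8] 439 [364.  118.5] [16.3 36.1] 45.0
top dicing_grid 0.58 [246.4, 235.8, 267.8, 260.5] 181 [256.6 247.8] [21.1 20.8] 81.9
top s_blade 0.82 [193.2, 244.7, 227.2, 254.3] 266 [208. 247.] [10. 32.] 90.0
top whipping_disc 0.96 [343.3, 230.2, 367.0, 254.5] 419 [355. 243.] [22. 22.] 90.0
top cover 0.66 [128.2, 199.2, 180.9, 292.7] 3935 [153.5 246.3] [43.4 93.8] 5.6
top cover 0.18 [196.0, 242.5, 228.8, 254.6] 241 [208.5 247. ] [10. 31.] 90.0
top board 0.76 [188.1, 224.1, 295.0, 296.4] 6555 [239.1 258.6] [ 70.1 106. ] 85.2
top soap_pump 0.89 [286.8, 102.3, 312.0, 150.1] 590 [303.2 127.9] [19.9 45.2] 18.4
top cream_tube 0.91 [348.2, 103.1, 381.2, 137.3] 455 [364.8 117.3] [15.6 38.9] 45.0
top cream_tube 0.72 [331.0, 175.8, 383.9, 266.8] 3524 [356.9 219.8] [43.6 92.7] 5.3
scene blade_case 0.78 [327.8, 161.8, 392.2, 225.1] 1845 [359.6 193.3] [71.1 33.7] 57.3
scene dicing_grid 0.87 [286.5, 216.9, 309.6, 246.5] 403 [295.8 231.1] [21.5 21.9] 63.4
scene s_blade 0.74 [238.
[... 766 characters left out ...]
.06549888],
       [-0.0069938 , -0.17575737, -0.98440867,  0.97959069],
       [ 0.        ,  0.        ,  0.        ,  1.        ]])}
{'fov_y': 44.75225403117746, 'cx': 258.58964869061526, 'cy': 186.57916609750717, 'extrinsics': array([[-0.43505457, -0.6177641 ,  0.65505346, -0.26807719],
       [-0.90023481,  0.31253971, -0.30314388,  0.50460975],
       [-0.01745881, -0.72158606, -0.69210458,  0.9973749 ],
       [ 0.        ,  0.        ,  0.        ,  1.        ]])}
0.9 [[ 9.66670060e-01  2.56025381e-01  1.76450713e-05]
 [ 2.56025378e-01 -9.66670055e-01  1.02825731e-04]
 [ 4.33829589e-05 -9.48809694e-05 -9.99999995e-01]] -0.0187 [ 0.15998826 -0.60413578  0.23127894] 0.08548979487147394
```

View pics/t0.png

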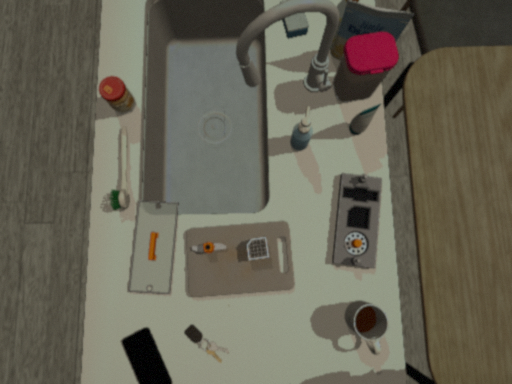

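View pics/s0.png

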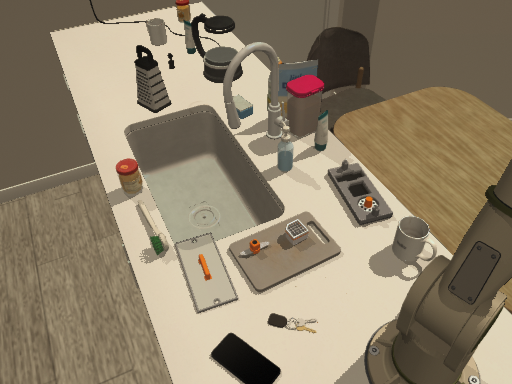

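The top view shows the case at about (357,220), disc at its lower end (355,243), the S-blade at (208,247), grid at (258,248) and cover at (153,247). The networks agree with this. Next come zoomed crops with the predicted model outlines.

```bash
python3 - <<'E'
from h import *
t=cv2.imread('pics/t0.png')
def crop(im,x,y,w,h,s): return cv2.resize(im[y:y+h,x:x+w],None,fx=s,fy=s,interpolation=cv2.INTER_CUBIC)
a=crop(t,326,168,62,106,5.6)  # case
b=crop(t,186,232,96,32,4.7)
c=crop(t,124,196,60,100,3.3)
H=np.zeros((600,800,3),np.uint8)
H[:a.shape[0],:a.shape[1]]=a
H[:b.shape[0],348:348+b.shape[1]]=b
H[160:160+c.shape[0],348:348+c.shape[1]]=c
s=cv2.imread('pics/s0.png'); d=crop(s,325,158,72,70,3.3); H[160:160+d.shape[0],560:560+d.shape[1]]=d
H=cv2.convertScaleAbs(H,alpha=1.5)
cv2.imwrite('pics/c1.png',H)
# coarse positions
for n,uv,z in (('caseU',(356.9,219.6),.02),('cover',(153.5,246.3),.005),('grid',(258,248),.046),('blade hub',(208,246),.046),('disc',(355,243),.025)): print(n,ray('top',uv,z)[0].round(4))
for n,uv,z in (('case',(359.6,193.3),.02),('grid',(296.5,231),.046),('blade hub',(254.5,245),.046),('cover',(205.5,271),.006),('disc',(367,203),.025)): print(n,ray('scene',uv,z)[0].round(4))
E
```

```text
caseU [ 0.5084 -0.1835  0.02  ]
cover [0.454 0.329 0.005]
grid [0.4426 0.0657 0.046 ]
blade hub [0.45   0.1862 0.046 ]
disc [ 0.4502 -0.1736  0.025 ]
case [ 0.4957 -0.1785  0.02  ]
grid [0.4319 0.0721 0.046 ]
blade hub [0.439  0.1932 0.046 ]
cover [0.4479 0.3306 0.006 ]
disc [ 0.4491 -0.1711  0.025 ]
```

View pics/c1.png

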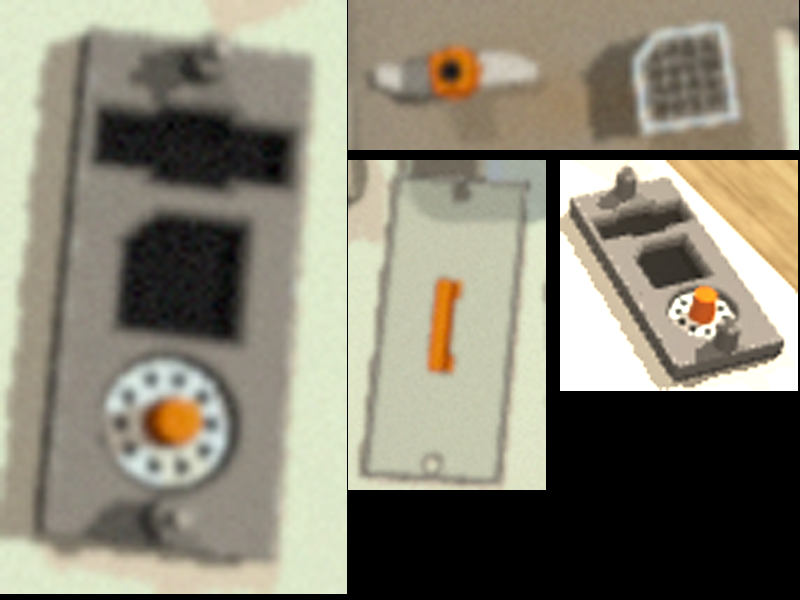

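```bash
cat > fit.py <<'E'
from h import *
from scipy.optimize import least_squares
from scipy.ndimage import map_coordinates, gaussian_filter
def pts(p,P):
    c,s=np.cos(p[2]),np.sin(p[2]); P=np.asarray(P,float)
    return np.c_[p[0]+c*P[:,0]-s*P[:,1],p[1]+s*P[:,0]+c*P[:,1],P[:,2]]
def fit(imgs,edges,p0,R=4,it=6):
    """imgs {cam:gray}; edges [(cam,A,B,sign)], model m; sign = brightness(outside)-inside, outside = away from model origin"""
    p=np.array(p0,float)
    for k in range(it):
        S=[]
        r=R if k<3 else 2
        for c,A,B,sg in edges:
            A=np.array(A);B=np.array(B); M=A+(B-A)*np.linspace(.1,.9,15)[:,None]
            uv=proj(c,pts(p,M)); t=uv[-1]-uv[0]; n=np.array([-t[1],t[0]])/np.hypot(*t)
            o=proj(c,pts(p,[[0,0,A[2]]]))[0]
            if n@(uv.mean(0)-o)<0:n=-n
            d=np.arange(-r,r+.01,.1); q=uv[:,None]+d[:,None]*n
            g=np.gradient(map_coordinates(imgs[c],[q[...,1],q[...,0]],order=3),axis=1)*sg
            i=g.argmax(1); ok=(i>1)&(i<len(d)-2)&(g.max(1)>0)
            S+=[(c,M[j],uv[j]+d[i[j]]*n,n) for j in np.flatnonzero(ok)]
        def f(x): 
            out=[]
            for c in set(e[0] for e in S):
                e=[s for s in S if s[0]==c]
                out.append(((proj(c,pts(x,[s[1] for s in e]))-[s[2] for s in e])*[s[3] for s in e]).sum(1))
            return np.concatenate(out)
        p=least_squares(f,p,loss='soft_l1',f_scale=.3,x_scale=[.01,.01,.1]).x
    return p,np.sqrt(np.mean(f(p)**2)),len(S)
def gray(im): return gaussian_filter(im.astype(float).mean(2),.6)
def rect(hx,hy,z): return {'+x':((hx,-hy,z),(hx,hy,z)),'-x':((-hx,-hy,z),(-hx,hy,z)),'+y':((-hx,hy,z),(hx,hy,z)),'-y':((-hx,-hy,z),(hx,-hy,z))}
E
python3 - <<'E'
from fit import *
I={c:gray(cv2.imread(f'pics/{f}.png')) for c,f in(('top','t0'),('scene','s0'))}
r=rect(.115,.052,.02)
T=[('top',*r['+x'],1),('top',*r['-x'],1),('top',*r['-y'],1),('top',*r['+y'],-1)]
S=[('scene',*r['+x'],1),('scene',*r['-y'],1),('scene',*r['-x'],-1),('scene',*r['+y'],-1)]
def rep(n,x): print(n,x[0][:2].round(4),np.degrees(x[0][2]).round(2),'rms',x[1].round(2),x[2])
p0=(.505,-.182,-.09)
for n,e in(('caseT',T),('caseS',S),('case',T+S)): rep(n,fit(I,e,p0))
r=rect(.115,.052,.007)
T=[('top',*r[k],1) for k in r];S=[('scene',*r[k],1) for k in r]
for n,e in(('coverT',T),('coverS',S),('cover',T+S)): rep(n,fit(I,e,(.452,.33,-.09),R=3))
r=rect(.025,.025,.046)
r['+x']=((.025,-.025,.046),(.025,.008,.046)); r['+y']=((-.025,.025,.046),(.008,.025,.046))
T=[('top',*r[k],-1) for k in r];S=[('scene',*r[k],-1) for k in r]
for n,e in(('gridT',T),('gridS',S),('grid',T+S)): rep(n,fit(I,e,(.439,.068,.12),R=3))
# orange blobs & wings
for c,f in(('top','t0'),('scene','s0')):
    im=cv2.imread(f'pics/{f}.png'); h=cv2.cvtColor(im,cv2.COLOR_BGR2HSV)
    m=((h[...,0]>4)&(h[...,0]<18)&(h[...,1]>170)&(h[...,2]>110)).astype(np.uint8)
    n,l,st,ce=cv2.connectedComponentsWithStats(m)
    for k in range(1,n):
        if st[k,4]>12 and st[k,4]<400:
            q=cv2.minAreaRect(np.argwhere(l==k)[:,::-1].astype(np.float32))
            print(c,st[k],ce[k].round(1),q[2],[ray(c,ce[k],z)[0,:2].round(4) for z in(.029,.04)])
im=cv2.imread('pics/t0.png')[240:256,190:230].astype(int); h=im.min(2)
for row in h: print(' '.join('%3d'%v for v in row))
E
```

```text
caseT [ 0.5068 -0.1859] -8.73 rms 0.58 58
caseS [ 0.5108 -0.1849] -8.62 rms 0.36 59
case [ 0.5088 -0.1855] -8.77 rms 0.64 116
coverT [0.4545 0.3292] -4.96 rms 0.76 56
coverS [0.4525 0.3334] -4.59 rms 0.97 60
cover [0.4542 0.33  ] -4.48 rms 0.8 102
gridT [0.4426 0.0681] 6.89 rms 0.32 60
gridS [0.443  0.0691] 6.31 rms 0.2 60
grid [0.4427 0.0686] 6.83 rms 0.31 120
top [103  84  10  11  63] [107.8  89.1] 45.0 [array([0.8689, 0.4543]), array([0.8636, 0.4498])]
top [149 233   9  27 146] [152.3 246. ] 5.440331935882568 [array([0.4537, 0.3254]), array([0.4533, 0.3224])]
top [354 240   8   7  40] [357.2 242.8] 45.0 [array([ 0.4505, -0.1781]), array([ 0.45  , -0.1753])]
top [204 243  10  10  58] [208.6 247.3] 90.0 [array([0.4475, 0.1868]), array([0.4471, 0.1854])]
scene [120 165   9   4  25] [124.1 166.8] -0.0 [array([0.922 , 0.4209]), array([0.9084, 0.4218])]
scene [364 196   9  12  70] [368.2 201.6] 15.94539737701416 [array([ 0.4491, -0.1746]), array([ 0.441 , -0.1669])]
scene [250 239  10  15 103] [254.6 246.7] 90.0 [array([0.4465, 0.1898]), array([0.4384, 0.1934])]
scene [199 254  13  26 1
[... 1946 characters left out ...]
  69  70  66  66  67  65  65  64  63  67  64  63  66  71  70
 78  80  82  76  72  62  56  55  55  55  55  61  56  51  45  37  36  29  28  25  27  34  51  60  65  64  66  66  69  70  68  69  68  70  71  67  69  72  68  69
 81  80  82  83  79  67  59  55  50  51  52  55  54  59  62  58  55  52  51  52  53  55  63  67  66  64  67  69  74  74  72  73  72  70  71  71  71  68  70  67
 81  80  80  79  82  80  73  68  70  67  65  66  66  72  69  69  72  68  63  62  61  63  63  67  63  65  67  69  73  73  75  74  73  72  71  73  69  73  72  70
 81  79  81  81  83  81  79  81  77  80  78  77  73  76  78  76  73  72  67  70  64  64  65  65  68  65  65  68  72  71  75  74  73  73  72  74  73  72  71  69
```

The fits agree across both cameras, and the disc confirms the case pose: case ≈ (509,-185) mm at yaw -8.7°, grid (443,69) at 6.8°, S-blade (447,187), cover (454,330) at -4.7°. All grips can close along y. I'll go over to the grid now.

Call:
{"fn": "move_arm", "kwargs": {
  "deltas": [
    [[0,0,0],[28,30,0],0.5],
    [[0,0,0],[28,30,0],0.5],
    [[0,0,0],[28,30,0],0.5],
    [[0,0,0],[28,30,0],0.5],
    [[0,0,0],[28,30,0],0.5],
    [[0,0,0],[28,30,0],0.5],
    [[0,0,0],[28,30,0],0.5],
    [[0,0,0],[28,30,0],0.5],
    [[0,0,0],[28,30,0],0.5],
    [[0,0,0],[20,30,0],0.5]
  ],
  "squeeze": 50
}}

```text
t: 1.73
tcp_pos: [0.434, -0.3019, 0.2315]
eef_rot: [[0.966, 0.257, 0.001], [0.257, -0.966, 0.0], [0.001, 0.0, -1.0]]
ft_force: [0.3, 0.1, 0.2]
grip_width: 0.0639
grip_force: 0.0
```

Call:
{"fn": "move_arm", "kwargs": {
  "deltas": [
    [[0,0,-0.8],[1,41,0],0.5],
    [[0,0,-0.8],[1,41,0],0.5],
    [[0,0,-0.8],[1,41,0],0.5],
    [[0,0,-0.8],[1,41,0],0.5],
    [[0,0,-0.8],[1,41,0],0.5],
    [[0,0,-0.8],[1,41,0],0.5],
    [[0,0,-0.8],[1,41,0],0.5],
    [[0,0,-0.8],[1,40,-5],0.5],
    [[0,0,-0.8],[2,38,-10],0.5],
    [[0,0,-0.8],[1,8,-35],0.5]
  ]
}}

```text
t: 2.57
tcp_pos: [0.4456, 0.0766, 0.1857]
eef_rot: [[0.992, 0.126, 0.01], [0.126, -0.992, 0.003], [0.011, -0.001, -1.0]]
ft_force: [1.2, -0.7, 0.1]
grip_width: 0.0642
grip_force: 0.0
```

```bash
python3 - <<'E'
from fit import *
s=robot.get_state();print(s['t'],s['tcp_pos'],s['eef_rot'].round(3),s['ft_force'],s['grip_width'])
# blade refinement
print(ray('top',[(195,247.6),(221,246.7),(191.4,248),(226,247)],.021)[:,:2].round(4))
im=cv2.imread('pics/t0.png'); im2=cv2.imread('pics/s0.png')
# verify case model overlay: nests, posts
p=(.5088,-.1855,np.radians(-8.75))
o=[]
for c,img,(x,y,w,h),k in(('top',im,(326,168,62,106),5.6),('scene',im2,(325,158,72,70),6)):
    q=cv2.convertScaleAbs(cv2.resize(img[y:y+h,x:x+w],None,fx=k,fy=k,interpolation=cv2.INTER_CUBIC),alpha=1.4)
    R=lambda hx,hy,z,cx=0:[(cx+a*hx,b*hy,z) for a,b in((1,1),(1,-1),(-1,-1),(-1,1))]
    for P in(R(.115,.052,.02),R(.027,.027,.02,.006),R(.013,.044,.02,.065),R(.004,.004,.057,.103),R(.004,.004,.057,-.103)):
        uv=(proj(c,pts(p,P))-[x-.5,y-.5])*k
        cv2.polylines(q,[uv.round().astype(int)],True,(0,255,0),1)
    o.append(q)
H=np.zeros((600,800,3),np.uint8)
H[:o[0].shape[0],:o[0].shape[1]]=o[0];H[:o[1].shape[0],360:360+o[1].shape[1]]=o[1]
cv2.imwrite('pics/c2.png',H)
E
```

```text
2.5667 [0.44556192 0.07663026 0.18573618] [[ 0.992  0.126  0.01 ]
 [ 0.126 -0.992  0.003]
 [ 0.011 -0.001 -1.   ]] [ 1.19407004 -0.70374419  0.13302712] 0.06416084749395339
[[0.4478 0.2216]
 [0.4486 0.1572]
 [0.447  0.2305]
 [0.4476 0.1448]]
```

View pics/c2.png

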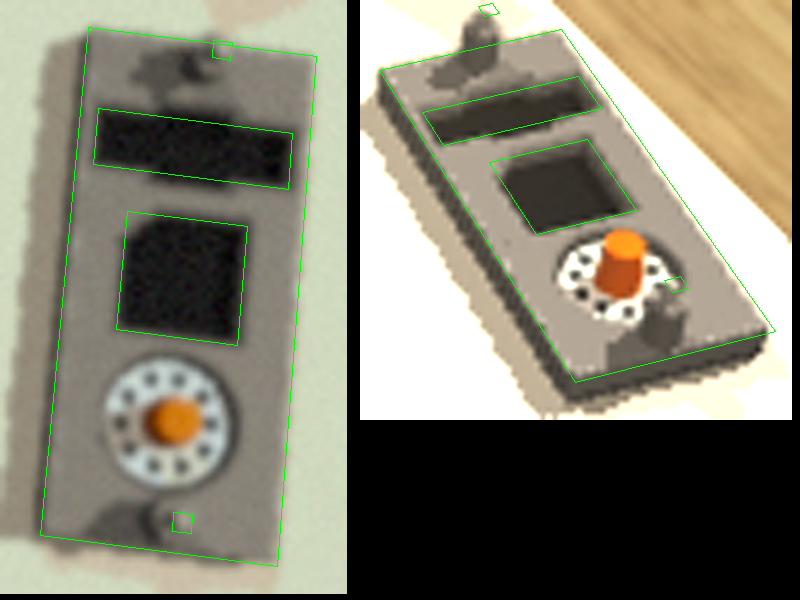

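The overlay fits the deck, nests, disc and pins in both views. I'll go down on the grid and grip it.

Call:
{"fn": "move_arm", "kwargs": {
  "deltas": [
    [[0,0,0],[0,0,-20],0.5],
    [[0,0,0],[0,0,-34],0.5],
    [[0,0,0],[0,0,-34],0.5],
    [[0,0,0],[0,0,-34],0.5],
    [[0,0,0],[0,0,-20],0.5],
    [[0,0,0],[0,0,-12],0.5],
    [[0,0,0],[0,0,0],0.5],
    [[0,0,0],[0,0,0],-0.2],
    [[0,0,0],[0,0,0],-0.2],
    [[0,0,0],[0,0,0],-0.2]
  ]
}}

```text
t: 3.4
tcp_pos: [0.4441, 0.069, 0.0286]
eef_rot: [[0.993, 0.119, 0.003], [0.119, -0.993, 0.0], [0.003, 0.0, -1.0]]
ft_force: [0.5, 0.8, -0.9]
grip_width: 0.0487
grip_force: 52.7
```

Call:
{"fn": "move_arm", "kwargs": {
  "deltas": [
    [[0,0,0],[0,0,0],-0.2],
    [[0,0,0],[0,0,10],-0.2],
    [[0,0,0],[0,0,20],-0.2],
    [[0,0,0],[0,0,30],-0.2],
    [[0,0,0],[0,0,25],-0.2],
    [[0,0,0],[0,0,0],-0.2],
    [[0,0,0],[0,0,0],-0.2],
    [[0,0,0],[0,0,0],-0.2],
    [[0,0,0],[0,0,0],-0.2],
    [[0,0,0],[0,0,0],-0.2]
  ]
}}

```text
t: 4.23
tcp_pos: [0.4422, 0.0687, 0.1114]
eef_rot: [[0.993, 0.119, -0.002], [0.119, -0.993, 0.0], [-0.002, -0.0, -1.0]]
ft_force: [-0.2, 0.2, -0.9]
grip_width: 0.0485
grip_force: 52.8
```

```bash
python3 - <<'E'
from fit import *
I={c:gray(save(c,c+'1')) for c in('top','scene')}
s=robot.get_state();print(s['t'],s['tcp_pos'],s['grip_width'])
zt=s['tcp_pos'][2]-.027+.046
r=rect(.025,.025,zt)
r['+x']=((.025,-.025,zt),(.025,.008,zt)); r['+y']=((-.025,.025,zt),(.008,.025,zt))
S=[('scene',*r[k],-1) for k in r]
p=fit(I,S,(*s['tcp_pos'][:2],.12),R=3);print(p)
im=cv2.imread('pics/scene1.png');t=cv2.imread('pics/top1.png')
uv=proj('scene',s['tcp_pos'])[0].astype(int);uv2=proj('top',s['tcp_pos'])[0].astype(int)
f=lambda i,u:cv2.resize(i[max(0,u[1]-50):u[1]+50,u[0]-66:u[0]+66],(396,300),interpolation=cv2.INTER_CUBIC)
cv2.imwrite('pics/c3.png',np.hstack([f(im,uv),f(t,uv2)]))
E
```

```text
4.3333 [0.44240467 0.06883727 0.11150954] 0.04897780539269975
(array([0.4407246 , 0.06955643, 0.11356094]), np.float64(0.5856521070437767), 50)
```

View pics/c3.png

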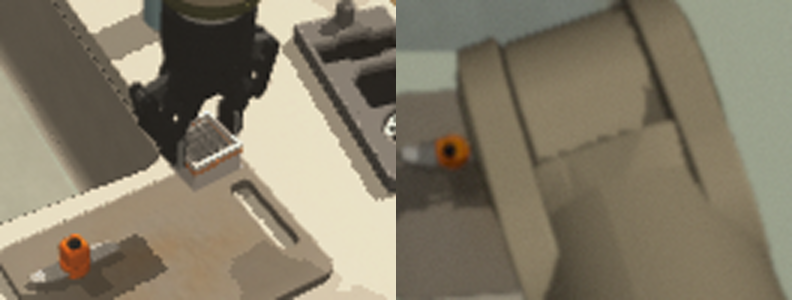

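The grid is held and lifted, about 49 mm wide between the pads. I'll carry it over the square nest.

Call:
{"fn": "move_arm", "kwargs": {
  "deltas": [
    [[0,0,-1.95],[9,-25,0],-0.2],
    [[0,0,-1.95],[9,-33,0],-0.2],
    [[0,0,-1.95],[9,-33,0],-0.2],
    [[0,0,-1.95],[9,-33,0],-0.2],
    [[0,0,-1.95],[9,-33,0],-0.2],
    [[0,0,-1.95],[9,-33,0],-0.2],
    [[0,0,-1.95],[9,-33,0],-0.2],
    [[0,0,-1.95],[9,-32,0],-0.2],
    [[0,0,0],[0,0,-20],-0.2],
    [[0,0,0],[0,0,-32],-0.2]
  ]
}}

```text
t: 5.17
tcp_pos: [0.5173, -0.1899, 0.0619]
eef_rot: [[0.988, -0.157, 0.005], [-0.157, -0.988, -0.003], [0.006, 0.002, -1.0]]
ft_force: [0.6, 0.6, -0.3]
grip_width: 0.0487
grip_force: 52.8
```

Call:
{"fn": "move_arm", "kwargs": {
  "deltas": [
    [[0,0,0],[0,0,-17],-0.2],
    [[0,0,0],[0,0,0],-0.2],
    [[0,0,0],[0,0,0],-0.2],
    [[0,0,0],[0,0,0],-0.2],
    [[0,0,0],[0,0,0],-0.2],
    [[0,0,0],[0,0,0],-0.2],
    [[0,0,0],[0,0,0],-0.2],
    [[0,0,0],[0,0,0],-0.2],
    [[0,0,0],[0,0,0],-0.2],
    [[0,0,0],[0,0,0],-0.2]
  ]
}}

```text
t: 6.0
tcp_pos: [0.5151, -0.1862, 0.0435]
eef_rot: [[0.988, -0.152, 0.0], [-0.152, -0.988, -0.0], [0.0, 0.0, -1.0]]
ft_force: [0.5, 0.1, -0.8]
grip_width: 0.0491
grip_force: 52.8
```

```bash
python3 - <<'E'
from fit import *
I={c:gray(save(c,c+'2')) for c in('top','scene')}
s=robot.get_state();print(s['t'],s['tcp_pos'],s['ft_force'],np.degrees(np.arctan2(s['eef_rot'][1,0],s['eef_rot'][0,0])))
zt=s['tcp_pos'][2]-.027+.046
a=np.radians(-8.75)
r=rect(.025,.025,zt)
r['+x']=((.025,-.025,zt),(.025,.008,zt)); r['+y']=((-.025,.025,zt),(.008,.025,zt))
p=fit(I,[('scene',*r[k],-1) for k in ('-x','-y','+x')],(*s['tcp_pos'][:2],a),R=3);print(p)
im=cv2.imread('pics/scene2.png');x,y,w,h=320,150,80,80;k=7
q=cv2.convertScaleAbs(cv2.resize(im[y:y+h,x:x+w],None,fx=k,fy=k,interpolation=cv2.INTER_CUBIC),alpha=1.4)
for P in (rect(.025,.025,zt),rect(.025,.025,zt-.032)):
  for A,B in P.values():
    uv=(proj('scene',pts((*s['tcp_pos'][:2],a),[A,B]))-[x-.5,y-.5])*k
    cv2.polylines(q,[uv.round().astype(int)],True,(0,255,0),1)
cv2.imwrite('pics/c4.png',q)
E
```

```text
6.1 [ 0.51496715 -0.18615742  0.04332154] [0.42742868 0.20640067 0.06307581] -8.770446276964455
(array([ 0.51236333, -0.18442918, -0.10423782]), np.float64(0.5040099625160145), 44)
```

View pics/c4.png

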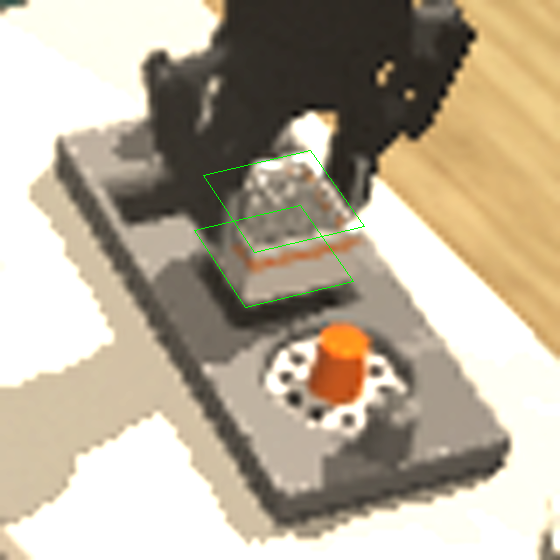

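The grid hangs above its nest in line with the case, the model outline within about 1 px. I'll lower it in steps and watch the force.

Call:
{"fn": "move_arm", "kwargs": {
  "deltas": [
    [[0,0,0],[0,0,-2],-0.2],
    [[0,0,0],[0,0,-2],-0.2],
    [[0,0,0],[0,0,-2],-0.2],
    [[0,0,0],[0,0,-2],-0.2],
    [[0,0,0],[0,0,-2],-0.2],
    [[0,0,0],[0,0,-2],-0.2],
    [[0,0,0],[0,0,-2],-0.2],
    [[0,0,0],[0,0,-1],-0.2],
    [[0,0,0],[0,0,0],-0.2],
    [[0,0,0],[0,0,0],-0.2]
  ]
}}

```text
t: 6.93
tcp_pos: [0.515, -0.1861, 0.0282]
eef_rot: [[0.988, -0.152, 0.0], [-0.152, -0.988, 0.0], [0.0, -0.0, -1.0]]
ft_force: [-0.4, 0.2, -0.4]
grip_width: 0.049
grip_force: 52.8
```

Call:
{"fn": "move_arm", "kwargs": {
  "deltas": [
    [[0,0,0],[0,0,-1.5],-0.2],
    [[0,0,0],[0,0,-1.5],-0.2],
    [[0,0,0],[0,0,-1.5],-0.2],
    [[0,0,0],[0,0,-1.5],-0.2],
    [[0,0,0],[0,0,-1],-0.2],
    [[0,0,0],[0,0,-0.5],-0.2],
    [[0,0,0],[0,0,0],-0.2],
    [[0,0,0],[0,0,0],-0.2],
    [[0,0,0],[0,0,0],-0.2],
    [[0,0,0],[0,0,0],-0.2]
  ]
}}

```text
t: 7.77
tcp_pos: [0.515, -0.1862, 0.0225]
eef_rot: [[0.988, -0.153, 0.0], [-0.153, -0.988, -0.001], [0.0, 0.001, -1.0]]
ft_force: [-9.1, 2.1, 18.9]
grip_width: 0.0486
grip_force: 55.1
```

Call:
{"fn": "move_arm", "kwargs": {
  "deltas": [
    [[0,0,0],[-0.5,0,0],-0.2],
    [[0,0,0],[-0.5,0,0],-0.2],
    [[0,0,0],[-0.5,0,0],-0.2],
    [[0,0,0],[0,0,0],-0.2],
    [[0,0,0],[0,0,0],-0.2],
    [[0,0,0],[0,0,0],0.0],
    [[0,0,0],[0,0,0],0.3],
    [[0,0,0],[0,0,0],0.45],
    [[0,0,0],[0,0,0],0.5],
    [[0,0,0],[0,0,0],0.5]
  ]
}}

```text
t: 8.6
tcp_pos: [0.5132, -0.1862, 0.0205]
eef_rot: [[0.988, -0.153, -0.0], [-0.153, -0.988, 0.0], [-0.0, -0.0, -1.0]]
ft_force: [-0.1, 0.3, 1.0]
grip_width: 0.0639
grip_force: 0.0
```

Call:
{"fn": "move_arm", "kwargs": {
  "deltas": [
    [[0,0,0],[0,0,20],0.5],
    [[0,0,0],[0,0,35],0.5],
    [[0,0,0],[0,0,35],0.5],
    [[0,0,1.3],[-8,38,10],0.3],
    [[0,0,1.3],[-9,40,0],0.17],
    [[0,0,1.3],[-9,40,0],0.17],
    [[0,0,1.3],[-9,40,0],0.17],
    [[0,0,1.3],[-9,40,0],0.17],
    [[0,0,1.3],[-9,40,0],0.17],
    [[0,0,1.4],[-9,40,0],0.17]
  ]
}}

```text
t: 9.43
tcp_pos: [0.4506, 0.0935, 0.1208]
eef_rot: [[1.0, 0.008, 0.0], [0.008, -1.0, -0.0], [0.0, 0.0, -1.0]]
ft_force: [1.3, 0.9, 0.0]
grip_width: 0.0502
grip_force: 0.0
```

Call:
{"fn": "move_arm", "kwargs": {
  "deltas": [
    [[0,0,0],[-4,40,0],0.17],
    [[0,0,0],[0,40,0],0.17],
    [[0,0,0],[0,16,0],0.17],
    [[0,0,0],[0,0,0],0.17],
    [[0,0,0],[0,0,0],0.17],
    [[0,0,0],[0,0,0],0.17],
    [[0,0,0],[0,0,0],0.17],
    [[0,0,0],[0,0,0],0.17],
    [[0,0,0],[0,0,0],0.17],
    [[0,0,0],[0,0,0],0.17]
  ]
}}

```text
t: 10.27
tcp_pos: [0.4477, 0.1871, 0.1208]
eef_rot: [[1.0, 0.006, 0.0], [0.006, -1.0, -0.0], [0.0, 0.0, -1.0]]
ft_force: [-0.4, -0.1, -0.3]
grip_width: 0.0497
grip_force: 0.0
```

```bash
python3 - <<'E'
from fit import *
I={c:gray(save(c,c+'3')) for c in('top','scene')}
s=robot.get_state();print(s['t'],s['tcp_pos'],s['ft_force'],np.degrees(np.arctan2(s['eef_rot'][1,0],s['eef_rot'][0,0])),s['grip_width'])
zt=.04; r=rect(.025,.025,zt)
r['+x']=((.025,-.025,zt),(.025,.008,zt)); r['+y']=((-.025,.025,zt),(.008,.025,zt))
for c in('top','scene'):
  for z in(.04,.046):
    e=[(c,(*A[:2],z),(*B[:2],z),-1) for A,B in r.values()]
    print(c,z,fit(I,e,(.514,-.186,-.153),R=3))
t=cv2.imread('pics/top3.png');im=cv2.imread('pics/scene3.png')
f=lambda i,x,y,w,h,k:cv2.convertScaleAbs(cv2.resize(i[y:y+h,x:x+w],None,fx=k,fy=k,interpolation=cv2.INTER_CUBIC),alpha=1.4)
a=f(im,320,155,80,75,5);b=f(t,326,168,62,106,5);c=f(im,210,180,80,75,5)
H=np.zeros((600,800,3),np.uint8)
for q,x,y in((a,0,0),(b,410,0)): H[y:y+q.shape[0],x:x+q.shape[1]]=q
H[376:600,:400]=c[100:324]
cv2.imwrite('pics/c5.png',H)
E
```

```text
10.3667 [0.44762003 0.18746183 0.12082752] [0.19342715 0.37784583 0.48066057] 0.38725061176401204 0.05045734331690725
top 0.04 (array([ 0.51394818, -0.18700097, -0.15870364]), np.float64(0.3178406379867544), 60)
top 0.046 (array([ 0.51328373, -0.18537367, -0.15977994]), np.float64(0.2562528225783402), 60)
scene 0.04 (array([ 0.51491593, -0.18642704, -0.14825652]), np.float64(0.24831173911300647), 60)
scene 0.046 (array([ 0.51000969, -0.1820647 , -0.14571589]), np.float64(0.2161397949186139), 60)
```

View pics/c5.png

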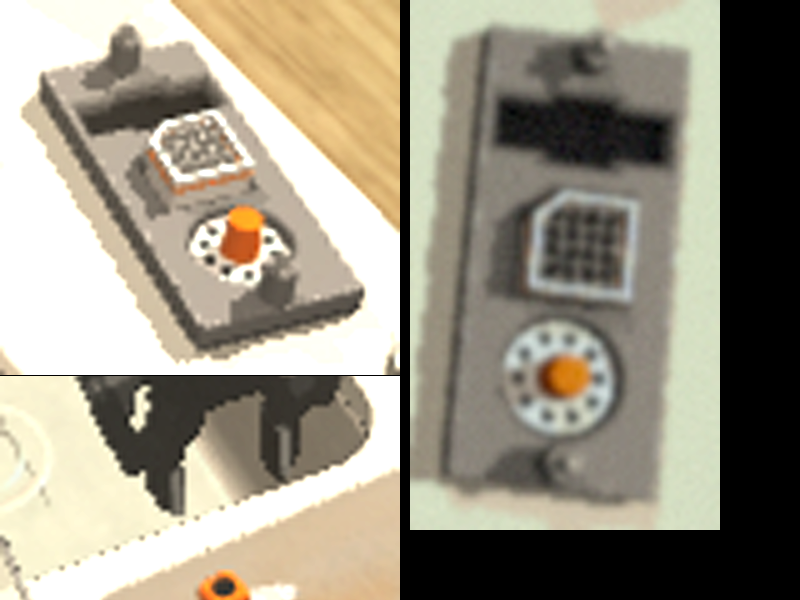

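The grid is home: both cameras agree on its pose with the top at 40 mm, cut corner at the nest's cut corner, disc untouched. Next is the S-blade.

Call:
{"fn": "move_arm", "kwargs": {
  "deltas": [
    [[0,0,0],[0,0,-20],0.17],
    [[0,0,0],[0,0,-30],0.17],
    [[0,0,0],[0,0,-25],0.17],
    [[0,0,0],[0,0,-12],0.17],
    [[0,0,0],[0,0,-4.5],0.17],
    [[0,0,0],[0,0,0],0.17],
    [[0,0,0],[0,0,0],0.17],
    [[0,0,0],[0,0,0],-0.8],
    [[0,0,0],[0,0,0],-0.8],
    [[0,0,0],[0,0,0],-0.8]
  ]
}}

```text
t: 11.2
tcp_pos: [0.4485, 0.1882, 0.0308]
eef_rot: [[1.0, 0.007, 0.003], [0.007, -1.0, 0.0], [0.003, -0.0, -1.0]]
ft_force: [-0.9, -0.6, 6.5]
grip_width: 0.0217
grip_force: 48.6
```

Call:
{"fn": "move_arm", "kwargs": {
  "deltas": [
    [[0,0,0],[0,0,0],-0.8],
    [[0,0,0],[0,0,0],-0.8],
    [[0,0,0],[0,0,10],-0.8],
    [[0,0,0],[0,0,25],-0.8],
    [[0,0,0],[0,0,30],-0.8],
    [[0,0,0],[0,0,18.5],-0.8],
    [[0,0,0],[0,0,0],-0.8],
    [[0,0,0],[0,0,0],-0.8],
    [[0,0,0],[0,0,0],-0.8],
    [[0,0,0],[0,0,0],-0.8]
  ]
}}

```text
t: 12.03
tcp_pos: [0.4468, 0.1874, 0.112]
eef_rot: [[1.0, 0.008, -0.002], [0.008, -1.0, -0.001], [-0.002, 0.001, -1.0]]
ft_force: [1.4, -0.1, -1.4]
grip_width: 0.0212
grip_force: 49.2
```

```bash
python3 - <<'E'
from fit import *
im=save('scene','scene4')
s=robot.get_state();print(s['t'],s['tcp_pos'],s['grip_width'])
p=(*s['tcp_pos'][:2],0.006); dz=s['tcp_pos'][2]-.0285+.014
uv0=proj('scene',s['tcp_pos'])[0].astype(int);x,y=uv0-[45,35];k=8
q=cv2.convertScaleAbs(cv2.resize(im[y:y+70,x:x+90,::-1],None,fx=k,fy=k,interpolation=cv2.INTER_CUBIC),alpha=1.4)
for P in([(a*.010,b*.042,dz+.008) for a,b in((1,1),(1,-1),(-1,-1),(-1,1))],[(.014*np.cos(t),.014*np.sin(t),dz) for t in np.linspace(0,6.28,24)]):
    cv2.polylines(q,[((proj('scene',pts(p,P))-[x-.5,y-.5])*k).round().astype(int)],True,(0,255,0),1)
cv2.imwrite('pics/c6.png',q)
E
```

```text
12.0833 [0.446771   0.18747614 0.11186667] 0.021209430863676774
```

View pics/c6.png

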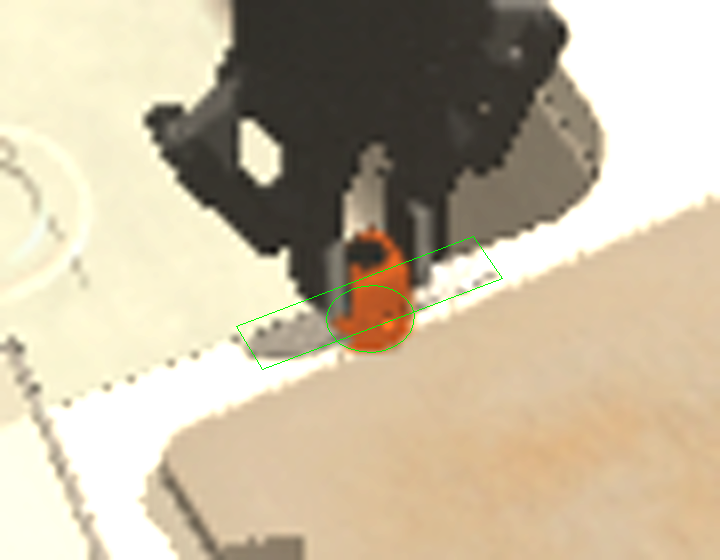

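The S-blade is held, with wings and foot on the model outline. I'll carry it to the cross nest.

Call:
{"fn": "move_arm", "kwargs": {
  "deltas": [
    [[0,0,-0.9],[12,-37,0],-0.8],
    [[0,0,-0.9],[12.5,-39,0],-0.8],
    [[0,0,-0.9],[12.5,-39,0],-0.8],
    [[0,0,-0.9],[12.5,-39,0],-0.8],
    [[0,0,-0.9],[12.5,-39,0],-0.8],
    [[0,0,-0.9],[12.5,-39,0],-0.8],
    [[0,0,-0.9],[12.5,-39,0],-0.8],
    [[0,0,-0.9],[13,-38,0],-0.8],
    [[0,0,-1],[13,-37,0],-0.8],
    [[0,0,-1],[12.5,-36.5,0],-0.8]
  ]
}}

```text
t: 12.92
tcp_pos: [0.5726, -0.1967, 0.1115]
eef_rot: [[0.988, -0.154, -0.002], [-0.154, -0.988, 0.001], [-0.002, -0.0, -1.0]]
ft_force: [0.3, 1.6, -1.2]
grip_width: 0.0214
grip_force: 49.2
```

Call:
{"fn": "move_arm", "kwargs": {
  "deltas": [
    [[0,0,0],[0,0,0],-0.8],
    [[0,0,0],[0,0,-20],-0.8],
    [[0,0,0],[0,0,-25],-0.8],
    [[0,0,0],[0,0,-20],-0.8],
    [[0,0,0],[0,0,0],-0.8],
    [[0,0,0],[0,0,0],-0.8],
    [[0,0,0],[0,0,0],-0.8],
    [[0,0,0],[0,0,0],-0.8],
    [[0,0,0],[0,0,0],-0.8],
    [[0,0,0],[0,0,0],-0.8]
  ]
}}

```text
t: 13.75
tcp_pos: [0.5737, -0.1949, 0.049]
eef_rot: [[0.988, -0.152, 0.002], [-0.152, -0.988, -0.001], [0.002, 0.0, -1.0]]
ft_force: [0.3, -0.1, -0.5]
grip_width: 0.0215
grip_force: 49.2
```

Call:
{"fn": "move_arm", "kwargs": {
  "deltas": [
    [[0,0,0],[-1,-0.8,-2],-0.8],
    [[0,0,0],[0,0,-2],-0.8],
    [[0,0,0],[0,0,-2],-0.8],
    [[0,0,0],[0,0,-2],-0.8],
    [[0,0,0],[0,0,-2],-0.8],
    [[0,0,0],[0,0,-2],-0.8],
    [[0,0,0],[0,0,-2],-0.8],
    [[0,0,0],[0,0,-2],-0.8],
    [[0,0,0],[0,0,0],-0.8],
    [[0,0,0],[0,0,0],-0.8]
  ]
}}

```text
t: 14.58
tcp_pos: [0.5722, -0.1954, 0.0319]
eef_rot: [[0.988, -0.152, 0.001], [-0.152, -0.988, 0.0], [0.001, -0.0, -1.0]]
ft_force: [0.5, -0.1, 0.7]
grip_width: 0.0212
grip_force: 49.0
```

Call:
{"fn": "move_arm", "kwargs": {
  "deltas": [
    [[0,0,0],[0,0,-1.5],-0.8],
    [[0,0,0],[0,0,-1.5],-0.8],
    [[0,0,0],[0,0,-1.5],-0.8],
    [[0,0,0],[0,0,-1.5],-0.8],
    [[0,0,0],[0,0,-1],-0.8],
    [[0,0,0],[0,0,-1],-0.8],
    [[0,0,0],[0,0,0],-0.8],
    [[0,0,0],[0,0,0],-0.8],
    [[0,0,0],[0,0,0],-0.8],
    [[0,0,0],[0,0,0],-0.8]
  ]
}}

```text
t: 15.42
tcp_pos: [0.5724, -0.1956, 0.0253]
eef_rot: [[0.988, -0.152, 0.001], [-0.152, -0.988, -0.001], [0.001, 0.001, -1.0]]
ft_force: [-3.1, 0.4, 13.5]
grip_width: 0.0211
grip_force: 50.7
```

Call:
{"fn": "move_arm", "kwargs": {
  "deltas": [
    [[0,0,0],[0,0,0],-0.5],
    [[0,0,0],[0,0,0],-0.1],
    [[0,0,0],[0,0,0],0.1],
    [[0,0,0],[0,0,10],0.1],
    [[0,0,0],[0,0,26],0.1],
    [[0,0,0],[0,0,30],0.1],
    [[0,0,0],[0,0,30],0.1],
    [[0,0,1],[-8,38,0],0.1],
    [[0,0,1],[-9,40,0],0.1],
    [[0,0,1],[-9,40,0],0.1]
  ]
}}

```text
t: 16.25
tcp_pos: [0.5458, -0.0768, 0.1208]
eef_rot: [[0.995, -0.102, 0.001], [-0.102, -0.995, -0.0], [0.001, 0.0, -1.0]]
ft_force: [1.1, 1.3, -0.1]
grip_width: 0.0473
grip_force: 0.0
```

Call:
{"fn": "move_arm", "kwargs": {
  "deltas": [
    [[0,0,1],[-9,40,0],0.1],
    [[0,0,0],[-9,40,0],0.1],
    [[0,0,0],[-9,40,0],0.1],
    [[0,0,0],[-9,40,0],0.1],
    [[0,0,0],[-9,40,0],0.1],
    [[0,0,0],[-9,40,0],0.1],
    [[0,0,0],[-9,40,0],0.1],
    [[0,0,0],[-9,40,0],0.1],
    [[0,0,0],[-9,40,0],0.1],
    [[0,0,0],[-9,38,0],0.1]
  ]
}}

```text
t: 17.08
tcp_pos: [0.4551, 0.3225, 0.1204]
eef_rot: [[0.997, -0.083, 0.0], [-0.083, -0.997, 0.0], [0.0, -0.0, -1.0]]
ft_force: [1.5, 0.2, -0.1]
grip_width: 0.0469
grip_force: 0.0
```

Call:
{"fn": "move_arm", "kwargs": {
  "deltas": [
    [[0,0,0],[-2,10,0],0.1],
    [[0,0,0],[0,0,0],0.1],
    [[0,0,0],[0,0,0],0.1],
    [[0,0,0],[0,0,0],0.1],
    [[0,0,0],[0,0,0],0.1],
    [[0,0,0],[0,0,0],0.1],
    [[0,0,0],[0,0,0],0.1],
    [[0,0,0],[0,0,0],0.1],
    [[0,0,0],[0,0,0],0.1],
    [[0,0,0],[0,0,0],0.1]
  ]
}}

```text
t: 17.92
tcp_pos: [0.4541, 0.3303, 0.1198]
eef_rot: [[0.997, -0.083, 0.0], [-0.083, -0.997, -0.0], [0.0, 0.0, -1.0]]
ft_force: [0.8, 0.1, -0.6]
grip_width: 0.047
grip_force: 0.0
```

```bash
python3 - <<'E'
from fit import *
from fit import *
T=save('top','top5');S=save('scene','scene5')
s=robot.get_state();print(s['t'],s['tcp_pos'],s['grip_width'],np.degrees(np.arctan2(s['eef_rot'][1,0],s['eef_rot'][0,0])))
I0={c:gray(cv2.imread(f'pics/{f}.png')) for c,f in(('top','t0'),('scene','s0'))}
# cover from bar (t0): bar top edges/silhouette, both cameras
for c,f in(('top','t0'),('scene','s0')):
    im=cv2.imread(f'pics/{f}.png'); h=cv2.cvtColor(im,cv2.COLOR_BGR2HSV)
    m=((h[...,0]>4)&(h[...,0]<18)&(h[...,1]>150)&(h[...,2]>90)).astype(np.uint8)
    n,l,st,ce=cv2.connectedComponentsWithStats(m)
    k=max((k for k in range(1,n) if (st[k,0]<210 if c=='scene' else 140<st[k,0]<170)),key=lambda k:st[k,4])
    mm=(l==k)
    def f(p):
        P=[(a*.035,b*.006,z) for a in(1,-1) for b in(1,-1) for z in(.005,.029)]
        uv=proj(c,pts(p,P)); hull=cv2.convexHull((((uv+.5)*8)).astype(np.float32))
        M=np.zeros((384*8,512*8),np.uint8); cv2.fillConvexPoly(M,hull.astype(int),1)
        return np.abs(cv2.resize(M.astype(np.float32),(512,384),interpolation=cv2.INTER_AREA)-mm).sum()
    from scipy.optimize import minimize
    r=minimize(f,(.4535,.330,-.08),method='Nelder-Mead',options=dict(initial_simplex=[(.4535,.33,-.08),(.4585,.33,-.08),(.4535,.335,-.08),(.4535,.33,-.03)],maxiter=60)); print(c,r.x.round(4),r.fun,mm.sum())
f=lambda i,x,y,w,h,k:cv2.convertScaleAbs(cv2.resize(i[y:y+h,x:x+w,::-1],None,fx=k,fy=k,interpolation=cv2.INTER_CUBIC),alpha=1.3)
H=np.zeros((600,800,3),np.uint8)
for q,x,y in((f(S,325,155,75,75,5),0,0),(f(T,326,168,62,106,5.6),400,0),(f(S,170,190,94,55,4),0,376)): H[y:y+q.shape[0],x:x+q.shape[1]]=q[:600-y]
cv2.imwrite('pics/c7.png',H)
E
```

```text
18.0167 [0.45398694 0.33049057 0.11978644] 0.046648457995523564 -4.77056936194955
top [ 0.4558  0.3274 -0.0574] 54.953125 162
scene [ 0.4537  0.3309 -0.0757] 37.65625 139
```

View pics/c7.png

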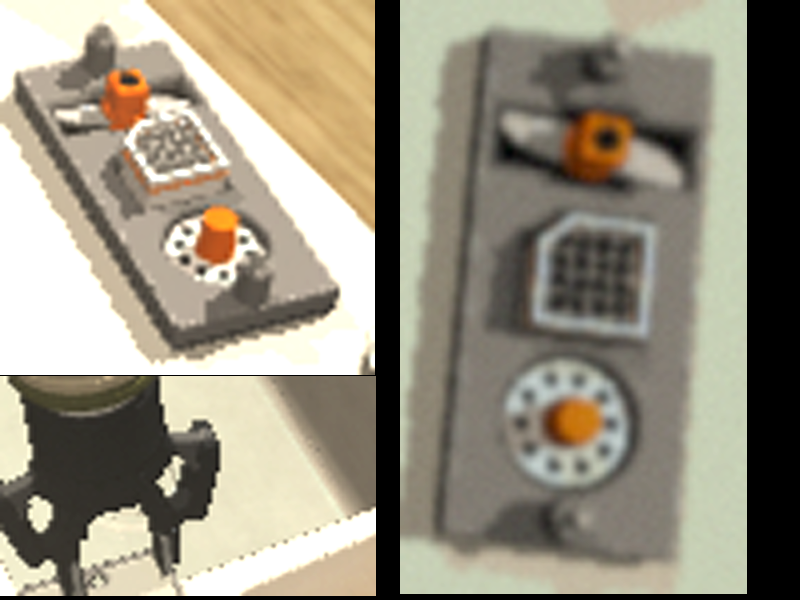

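All three parts look level in their nests. I'll take the cover by its bar and triangulate the blade hub's height in the same step.

Call:
{"fn": "move_arm", "kwargs": {
  "deltas": [
    [[0,0,0],[0,0,-20],0.1],
    [[0,0,0],[0,0,-32],0.1],
    [[0,0,0],[0,0,-30],0.1],
    [[0,0,0],[0,0,-20],0.1],
    [[0,0,0],[0,0,-8],0.1],
    [[0,0,0],[0,0,0],0.1],
    [[0,0,0],[0,0,0],-0.3],
    [[0,0,0],[0,0,0],-0.9],
    [[0,0,0],[0,0,0],-1],
    [[0,0,0],[0,0,0],-1]
  ],
  "squeeze": 80
}}

```text
t: 18.85
tcp_pos: [0.4551, 0.3315, 0.0117]
eef_rot: [[0.997, -0.083, 0.003], [-0.083, -0.997, 0.002], [0.003, -0.002, -1.0]]
ft_force: [-1.0, -0.6, 6.8]
grip_width: 0.0101
grip_force: 80.0
```

Call:
{"fn": "move_arm", "kwargs": {
  "deltas": [
    [[0,0,0],[0,0,0],-1],
    [[0,0,0],[0,0,0],-1],
    [[0,0,0],[0,0,0],-1],
    [[0,0,0],[0,0,8],-1],
    [[0,0,0],[0,0,20],-1],
    [[0,0,0],[0,0,30],-1],
    [[0,0,0],[0,0,30],-1],
    [[0,0,0],[0,0,22],-1],
    [[0,0,0],[0,0,0],-1],
    [[0,0,0],[0,0,0],-1]
  ]
}}

```text
t: 19.68
tcp_pos: [0.4548, 0.3311, 0.1217]
eef_rot: [[0.997, -0.083, 0.003], [-0.083, -0.997, 0.002], [0.003, -0.002, -1.0]]
ft_force: [-0.0, 0.1, -1.6]
grip_width: 0.0103
grip_force: 79.0
```

```bash
python3 - <<'E'
from fit import *
for z in(.036,.040,.044,.048): print(z,ray('top',(362.2,192.2),z)[0,:2].round(4),ray('scene',(350.0,170.5),z)[0,:2].round(4))
I={c:gray(save(c,c+'6')) for c in('top','scene')}
s=robot.get_state();print(s['t'],s['tcp_pos'],s['grip_width'],s['wrist_torque'],np.degrees(np.arctan2(s['eef_rot'][1,0],s['eef_rot'][0,0])))
z=s['tcp_pos'][2]-.0105+.007
r=rect(.115,.052,z); 
for c in('scene','top'):
  for m in robot.regions_of(c,'cover')[:2]: print(c,m['confidence'],m['extent'],m['region'].sum())
  print(proj(c,pts((*s['tcp_pos'][:2],np.radians(-4.77)),[(a*.115,b*.052,z) for a in(1,-1) for b in(1,-1)])).round(1))
  print(fit(I,[(c,*r[k],-1) for k in r],(*s['tcp_pos'][:2],-.083),R=4))
E
```

```text
0.036 [ 0.5749 -0.1972] [ 0.5792 -0.1983]
0.04 [ 0.5742 -0.196 ] [ 0.5757 -0.1954]
0.044 [ 0.5735 -0.1949] [ 0.5722 -0.1925]
0.048 [ 0.5728 -0.1938] [ 0.5687 -0.1896]
19.7833 [0.45362274 0.32987113 0.11912053] 0.010220792912367124 [-0.01262043  0.01727792  0.00128305] -4.783617317536897
scene 0.5 [315.5, 109.6, 327.8, 152.5] 485
[[168.9 215.9]
 [207.7 205. ]
 [192.3 286.1]
 [236.2 272. ]]
(array([ 0.45652432,  0.32603975, -0.06799209]), np.float64(0.7929563902181064), 49)
top 0.61 [121.6, 193.6, 169.3, 279.3] 2510
[[123.  192.7]
 [168.1 195.4]
 [110.2 296. ]
 [157.4 299.1]]
(array([ 0.4502532 ,  0.33490372, -0.08044035]), np.float64(0.6824411121135591), 49)
```

```bash
python3 - <<'E'
from fit import *
print(ray('scene',[(285,168),(320,150),(411,262)],0).round(3))
E
```

```text
[[ 0.715 -0.046  0.   ]
 [ 0.742 -0.193  0.   ]
 [ 0.238 -0.165  0.   ]]
```

Call:
{"fn": "move_arm", "kwargs": {
  "deltas": [
    [[0,0,0],[4,-25,0],-1],
    [[0,0,0],[4,-36,0],-1],
    [[0,0,0],[4,-38,0],-1],
    [[0,0,0],[4,-38,0],-1],
    [[0,0,-0.5],[4,-38,0],-1],
    [[0,0,-0.5],[4,-38,0],-1],
    [[0,0,-0.5],[4,-38,0],-1],
    [[0,0,-0.5],[4,-38,0],-1],
    [[0,0,-0.5],[4,-38,0],-1],
    [[0,0,-0.5],[4,-33,0],-1]
  ]
}}

```text
t: 20.72
tcp_pos: [0.493, -0.0324, 0.1188]
eef_rot: [[0.991, -0.137, -0.002], [-0.137, -0.991, -0.0], [-0.002, 0.001, -1.0]]
ft_force: [1.3, -0.7, -0.9]
grip_width: 0.0097
grip_force: 79.0
```

Call:
{"fn": "move_arm", "kwargs": {
  "deltas": [
    [[0,0,-0.5],[4,-36,0],-1],
    [[0,0,-0.5],[4,-36,0],-1],
    [[0,0,0],[4,-36,0],-1],
    [[0,0,0],[3,-30,0],-1],
    [[0,0,0],[0,-18,0],-1],
    [[0,0,0],[0,0,-12],-1],
    [[0,0,0],[0,0,-18],-1],
    [[0,0,0],[0,0,-10],-1],
    [[0,0,0],[0,0,0],-1],
    [[0,0,0],[0,0,0],-1]
  ]
}}

```text
t: 21.55
tcp_pos: [0.5083, -0.1843, 0.0788]
eef_rot: [[0.989, -0.151, -0.002], [-0.151, -0.989, 0.001], [-0.003, -0.001, -1.0]]
ft_force: [-0.1, 0.0, -1.1]
grip_width: 0.0098
grip_force: 79.0
```

Call:
{"fn": "move_arm", "kwargs": {
  "deltas": [
    [[0,0,0],[0,0,0],-1],
    [[0,0,0],[0,0,0],-1],
    [[0,0,0],[0,0,0],-1],
    [[0,0,0],[0,0,0],-1],
    [[0,0,0],[0,0,0],-1],
    [[0,0,0],[0,0,0],-1],
    [[0,0,0],[0,0,0],-1],
    [[0,0,0],[0,0,0],-1],
    [[0,0,0],[0,0,0],-1],
    [[0,0,0],[0,0,0],-1]
  ]
}}

```text
t: 22.38
tcp_pos: [0.509, -0.1855, 0.0798]
eef_rot: [[0.988, -0.152, 0.0], [-0.152, -0.988, 0.0], [0.0, -0.0, -1.0]]
ft_force: [-0.6, -0.2, -0.7]
grip_width: 0.0101
grip_force: 79.0
```

```bash
python3 - <<'E'
from fit import *
T=save('top','top7');S=save('scene','scene7');I={'top':gray(T),'scene':gray(S)}
s=robot.get_state();print(s['t'],s['tcp_pos'],s['ft_force'],np.degrees(np.arctan2(s['eef_rot'][1,0],s['eef_rot'][0,0])))
z0=s['tcp_pos'][2]-.011
H=np.zeros((600,800,3),np.uint8)
p=(*s['tcp_pos'][:2],np.radians(-8.75)); pc=(.5085,-.1858,np.radians(-8.75))
for c,im,(x,y,w,h),k,ox in(('scene',S,(325,135,80,100),5.6,0),('top',T,(325,162,62,106),5.6,452)):
    q=cv2.convertScaleAbs(cv2.resize(im[y:y+h,x:x+w,::-1],None,fx=k,fy=k,interpolation=cv2.INTER_CUBIC),alpha=1.3)
    g=lambda pp,P,col:cv2.polylines(q,[((proj(c,pts(pp,P))-[x-.5,y-.5])*k).round().astype(int)],True,col,1)
    g(p,[(a*.115,b*.052,z0+.007) for a,b in((1,1),(1,-1),(-1,-1),(-1,1))],(0,255,0))
    for e in(.103,-.103):
        ci=lambda r,z:[(e+r*np.cos(t),r*np.sin(t),z) for t in np.linspace(0,6.2,16)]
        g(p,ci(.006,z0+.005),(0,255,0)); g(pc,ci(.004,.055),(0,0,255))
    H[:q.shape[0],ox:ox+q.shape[1]]=q[:, :800-ox]
    # hole-free edge fit
    r=rect(.115,.052,z0+.007)
    for sg in(1,-1): print(c,sg,fit(I,[(c,*r[e],sg) for e in r],p,R=3))
cv2.imwrite('pics/c8.png',H)
E
```

```text
22.4833 [ 0.50898532 -0.18547317  0.07975279] [ 0.253047    0.40381492 -2.00174864] -8.771358909825144
scene 1 (array([ 0.50529868, -0.18206294, -0.13807043]), np.float64(0.7378413733706524), 51)
scene -1 (array([ 0.50991142, -0.18716371, -0.14721401]), np.float64(0.6658806697955664), 38)
top 1 (array([ 0.50716434, -0.18190784, -0.11476035]), np.float64(0.7515136125833468), 56)
top -1 (array([ 0.51253495, -0.18871141, -0.14614292]), np.float64(0.7310869737858451), 46)
```

View pics/c8.png

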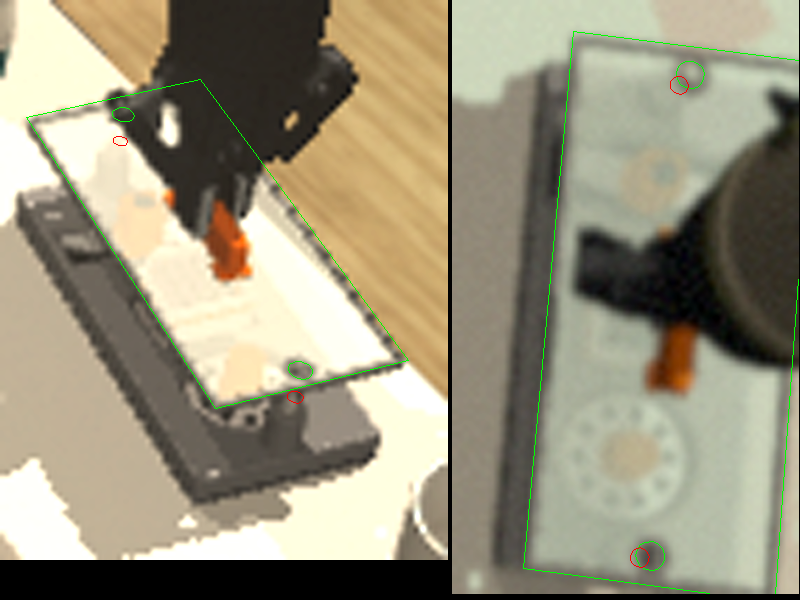

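Picture (left scene, right top): the plate follows the model outline, and the near hole (300,372) and far hole sit within about 1 mm of where they should be. I'll lower it onto the pins slowly.

Call:
{"fn": "move_arm", "kwargs": {
  "deltas": [
    [[0,0,0],[-0.4,-0.3,-2],-1],
    [[0,0,0],[0,0,-2],-1],
    [[0,0,0],[0,0,-2],-1],
    [[0,0,0],[0,0,-2],-1],
    [[0,0,0],[0,0,-2],-1],
    [[0,0,0],[0,0,-2],-1],
    [[0,0,0],[0,0,-2],-1],
    [[0,0,0],[0,0,-2],-1],
    [[0,0,0],[0,0,0],-1],
    [[0,0,0],[0,0,0],-1]
  ]
}}

```text
t: 23.32
tcp_pos: [0.5085, -0.1857, 0.0637]
eef_rot: [[0.988, -0.152, -0.0], [-0.152, -0.988, 0.0], [-0.0, -0.0, -1.0]]
ft_force: [-0.1, 0.4, -1.8]
grip_width: 0.0098
grip_force: 79.0
```

No contact force, so I'm carrying on.

Call:
{"fn": "move_arm", "kwargs": {
  "deltas": [
    [[0,0,0],[0,0,-1.5],-1],
    [[0,0,0],[0,0,-1.5],-1],
    [[0,0,0],[0,0,-1.5],-1],
    [[0,0,0],[0,0,-1.5],-1],
    [[0,0,0],[0,0,-1],-1],
    [[0,0,0],[0,0,-1],-1],
    [[0,0,0],[0,0,-1],-1],
    [[0,0,0],[0,0,0],-1],
    [[0,0,0],[0,0,0],-1],
    [[0,0,0],[0,0,0],-1]
  ]
}}

```text
t: 24.15
tcp_pos: [0.5086, -0.1858, 0.0558]
eef_rot: [[0.988, -0.153, 0.0], [-0.153, -0.988, -0.0], [0.0, 0.0, -1.0]]
ft_force: [-5.7, 2.7, 10.0]
grip_width: 0.0098
grip_force: 80.6
```

Call:
{"fn": "move_arm", "kwargs": {
  "deltas": [
    [[0,0,0],[0,0,0],-0.7],
    [[0,0,0],[0,0,0],-0.4],
    [[0,0,0],[0,0,0],-0.2],
    [[0,0,0],[0,0,0],-0.2],
    [[0,0,0],[0,0,10],-0.2],
    [[0,0,0],[0,0,30],-0.2],
    [[0,0,0],[0,0,35],-0.2],
    [[0,0,0],[0,0,35],-0.2],
    [[0,0,0],[-5,38,5],-0.2],
    [[0,0,0],[-5,40,0],-0.2]
  ]
}}

```text
t: 24.98
tcp_pos: [0.5004, -0.1098, 0.1737]
eef_rot: [[0.987, -0.158, 0.006], [-0.158, -0.987, -0.002], [0.007, 0.001, -1.0]]
ft_force: [0.4, 2.2, -0.6]
grip_width: 0.034
grip_force: 0.0
```

Call:
{"fn": "move_arm", "kwargs": {
  "deltas": [
    [[0,0,0],[-5,40,0],-0.2],
    [[0,0,0],[-5,40,0],-0.2],
    [[0,0,0],[-5,40,0],-0.2],
    [[0,0,0],[-5,40,0],-0.2],
    [[0,0,0],[-5,40,0],-0.2],
    [[0,0,0],[-5,40,0],-0.2],
    [[0,0,0],[-5,20,0],-0.2],
    [[0,0,0],[0,0,0],-0.2],
    [[0,0,0],[0,0,0],-0.2],
    [[0,0,0],[0,0,0],-0.2]
  ]
}}

```text
t: 25.82
tcp_pos: [0.4639, 0.1513, 0.1701]
eef_rot: [[0.988, -0.153, 0.0], [-0.153, -0.988, -0.001], [0.0, 0.0, -1.0]]
ft_force: [0.8, 0.1, -0.6]
grip_width: 0.0344
grip_force: 0.0
```

```bash
python3 - <<'E'
from fit import *
I={c:gray(save(c,c+'8')) for c in('top','scene')}
s=robot.get_state();print(s['t'],s['tcp_pos'],s['ft_force'])
# outer plate edges at several heights: cameras agree at the right one; also each half's own height
for z in(.047,.051,.055,.06):
  r=rect(.115,.052,z)
  for c in('top','scene'):
    for sg in(1,):
      x=fit(I,[(c,*r[e],sg) for e in r],(.5085,-.1858,-.153),R=3); print(z,c,x[0].round(4),round(x[1],2),x[2])
# orange bar silhouette fits with free height
from scipy.optimize import minimize
ms={}
for c in('top','scene'):
    h=cv2.cvtColor(cv2.imread(f'pics/{c}8.png'),cv2.COLOR_BGR2HSV)
    m=((h[...,0]>4)&(h[...,0]<18)&(h[...,1]>150)&(h[...,2]>90)).astype(np.uint8)
    n,l,st,ce=cv2.connectedComponentsWithStats(m); u=proj(c,(.5085,-.1858,.065))[0]
    k=min((k for k in range(1,n) if st[k,4]>50),key=lambda k:np.hypot(*(ce[k]-u))); print(c,st[k],ce[k],u)
    ms[c]=l==k
def f(p):
    e=0
    for c,mm in ms.items():
        P=np.array([(a*.035,b*.006,z) for a in(1,-1) for b in(1,-1) for z in(.005,.029)])
        X=pts(p[:3],P); X[:,2]+=p[3]+X[:,0]*0+P[:,0]*p[4]
        hull=cv2.convexHull(((proj(c,X)+.5)*8).astype(np.float32)); M=np.zeros((384*8,512*8),np.uint8); cv2.fillConvexPoly(M,hull.astype(int),1)
        e+=np.abs(cv2.resize(M.astype(np.float32),(512,384),interpolation=cv2.INTER_AREA)-mm).sum()
    return e
x0=np.array([.5085,-.1858,-.153,.046,0]); sx=np.vstack([x0]+[x0+d for d in np.diag([.004,.004,.05,.006,.05])])
r=minimize(f,x0,method='Nelder-Mead',options=dict(initial_simplex=sx,maxiter=200));print(r.x.round(4),r.fun)
E
```

```text
25.9167 [0.46409318 0.15053243 0.16987332] [ 0.1419685  -1.01503895  0.8567554 ]
0.047 top [ 0.5079 -0.1878 -0.1523] 0.71 41
0.047 scene [ 0.5126 -0.1856 -0.173 ] 0.9 50
0.051 top [ 0.5073 -0.1865 -0.1521] 0.54 41
0.051 scene [ 0.5087 -0.1827 -0.1719] 0.8 49
0.055 top [ 0.5068 -0.1851 -0.1514] 0.4 40
0.055 scene [ 0.5045 -0.18   -0.1706] 0.7 50
0.06 top [ 0.5059 -0.1834 -0.1498] 0.38 40
0.06 scene [ 0.4991 -0.176  -0.1609] 0.68 55
top [361 204   6  29 107] [363.14018692 218.52336449] [362.63627774 217.51745663]
scene [354 170  15  21 142] [360.99295775 180.06338028] [361.2034659  178.80219634]
[ 0.5085 -0.1851 -0.1652  0.0439  0.0093] 160.4375
```

The cover's bar fits at 43.9 mm with 0.5° tilt (one side resting on a pin would give 3.6°), and its pose matches the case. It's seated, so I'm handing in.

```bash
python3 -c "
from rig import robot
print(robot.finish_job())"
```

```text
the job is handed in; nothing more can be done
None
```

The job is handed in at about 26 s: by my camera and force checks, the dicing grid and S-blade are home in their nests and the cover lies flat on both posts; the disc, soap pump and cream tube were not touched.

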